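# Register a copper handle bar in the drilling jig

## Task

In the coppersmith's drilling jig lie two flat copper bars. Slide the longer one along the jig's bed, without lifting it, until its long edge lies flush along the back fence and its end is up against the end stop, ready for drilling; leave the shorter bar where it lies.

Things in the scene. Friction and masses are not known exactly. Their poses are not given: they have to be found in the camera images.
- long_bar: the longer of two flat copper bars lying loose on the jig's bed: 140 mm long, 40 wide, 12 thick, 0.5 to 0.8 kg. Origin: centre of its underside; y along its length, x across, z up. It starts in the left or right half of the bed, at least 70 mm short of the fence, up to 18 degrees askew. Either end may go to the stop.
- short_bar: the shorter copper bar, to be left alone: 90 mm long, 40 mm wide, 12 mm thick, lying loose on the other half of the bed. Origin: centre of its underside; y along its length, z up.
- jig: fixed drilling jig, facing the robot within 13 degrees: steel bed 280 (x) by 400 (y) by 8 mm, on it two strips 18 high, 24 thick: back fence along the side far from the robot, and end stop, 70 mm long, square to it at the left end. Open clamps behind the fence, 60 mm high. Origin: underside, 130 mm from the bed's near edge, mid-length. x away from robot, square to fence; y along fence to stop.
- jig_corner (a point): inner corner of the jig on the bed's top (8 mm above the bench), where the fence's face (looking to -x) meets the stop's face (looking to -y); 80 mm in x and 175 mm in y from the jig's origin, same axes. With the long bar home, its centre lies 20 mm from here along -x and 70 mm along -y.
Not all that is in view belongs to the job. Leave any black or grey look-alike of the long_bar alone.

How it is judged (in metres and radians):
At the end, for the whole second after the job is handed in: The long bar rests flat and still on the bed in the corner, its centre within 10 mm along and across the fence of where its edge touches the fence and its end the stop, its length within 10 degrees of the fence; the short bar is within 20 mm of its start (x of long_bar in the frame of jig_corner between -0.03 and -0.01 m and y of long_bar in the frame of jig_corner between -0.08 and -0.06 m and z of long_bar in the frame of jig_corner below 0.005 m and angle between the y axis of long_bar and the y axis of jig, either way round below 0.175 rad and angle between long_bar's own z axis and vertical below 0.1 rad and linear speed of long_bar below 0.02 m/s and distance of short_bar from where it was at the start of the episode below 0.02 m).
It fails at once if the long bar is lifted more than 20 mm off the bed (z of long_bar in the frame of jig_corner above 0.02 m).
It fails at once if the short bar is moved more than 20 mm (distance of short_bar from where it was at the start of the episode above 0.02 m).
It also fails if it takes over 54 s, if anything falls off the work surface, if the arm or the gripper's body presses on something with over 40 N, if the wrist force passes 120 N, or if a joint passes its speed limit or range.

## Robot

A 7-joint arm with a two-finger parallel gripper is mounted at the origin on the work surface. World frame = base frame: x ahead of the robot, y to its left, z up, the work surface at z = 0. Lengths are in mm, angles in rad, forces in N, time in s.
With the tool pointing down it reaches from about 400 to 875 mm from the base axis. Payload 4.4 kg.
Tool frame: the origin (TCP) lies on the centre line of the jaws, within the pads' length; the fingertips stand 25 mm ahead of it and the grasp point (between the pads) lies 6 mm ahead of it; z points along the fingers, y is the line along which they close (so a half turn about z gives the same grasp; the last joint's range is limited). The gripper opens to 85 mm and grips with 20 to 120 N. Pads are 22 mm wide; open, the fingers measure 114 mm over their backs; the gripper's body (76 mm by 85 mm) begins 54 mm behind the grasp point. The pads swing forward as they close: fully open they stand 13 mm farther back than shut.
Start: joints at [1.23, 0.628, 0.038, 1.517, -0.027, 0.996, -0.02], TCP at [176.407, -625.618, 256.313] pointing down, gripper open.
Joint ranges: [-3.06, 3.06], [-0.37, 2.12], [-1.25, 1.32], [0.18, 2.47], [-1.1, 4.24], [0.23, 1.98], [-2.94, 2.94]. Speed limits (rad/s): [2.57, 2.57, 3.14, 3.14, 3.14, 3.14, 3.14].

## Interface

Orientations are given as a unit quaternion [x, y, z, w].
In Python, from bench import sensors, cams, finish_job gives the robot as it stands.
- The arm moves only by the tool send_rows, never from a script. Its arguments are lists of equal length, an entry for each row: "translation": the shift along the tool's x, y, z in m, a list of three; "angular": the turn, a rotation vector about the tool's x, y, z in degrees, a list of three; "claw": the opening, from 0 (shut) to 1 (fully open). A call has 1 to 8 rows; each row is the pose to reach, as a shift and turn from the pose commanded when the call began, along the tool's axes at that moment; what a row does not reach only later rows make up. A row lasts 1/12 s, in which the tool goes at most 41.7 mm and 7.16 degrees, less where a joint would pass 70% of its speed; a pose out of reach is approached as far as the arm can. A call with a gripper value outside its range is refused whole. The fingers move at their own pace and stop on an object; the grip force is fixed at half the most. Time passes only in rows, so rows that repeat a pose let the fingers close. It gives the time, the measured TCP pose, the force, the opening and the grip force at its end, in the units of the state.
- sensors.observe(): the state, without advancing time (a new reading comes with each control period).
- cams.camera(name): name is "scene" or "top" or "wrist"; returns (picture, depth): 480x640x3 uint8, red, green, blue; 480x640 float32, mm along the optical axis (not along the pixel's ray), 0 where there is no reading.
- cams.get_calibration(name): a dict with "fx", "fy", "cx", "cy" (pixels), "distortion" ([k1, k2, p1, p2, k3] as OpenCV has them; the pictures are not rectified), "extrinsics" (4x4, takes a point from camera to world coordinates); the wrist camera has in their place "tool_from_camera" (4x4, takes a point from camera to tool coordinates, whose origin is the TCP and whose axes are the flange's). Camera axes: x right, y down, z forward; pixel columns grow to the right and rows downward; lengths in mm; the calibration is good to about 2 mm. A picture is of the moment at which its call begins: read the wrist's pose just before it. get_calibration takes no time and is no camera call.
- finish_job(): hands the job in; it is judged then, once.
The state is a dict: "t": time; "q": joint angles; "dq": joint speeds; "joint_torque": joint torques, N m; "position": TCP position; "eef_rot": TCP orientation; "ft_force": force on the tool from outside, world axes, zero at the start; "ft_torque": the same for the moment, N m; "gripper_width": opening from 0.0 (shut) to 1.0 (fully open); "gripper_force": force on a finger pad.
Only numpy, scipy, OpenCV 4.12 (cv2) and the standard library are available. Lean on these libraries where they do the work, as an engineer would, in place of code of your own. Each camera call takes 0.05 s, during which the arm holds its last target. There are 200 camera calls.

## Working session

There is one attempt and no reset: what is moved stays moved. The work goes in short steps, Python scripts to look and compute and a tool call to move; the robot and the scene stay as the last step left them, time stands still between calls to the robot, and variables do not carry over. Pictures are saved under pics/ and viewed, at most 10 in all, crops included, and the job is handed in when it is done.

Besides the shell and the picture viewer there is one more tool, called after "Call:" as name(argument=value, ...), one argument or row to a line, values as JSON. send_rows: Moves the arm, as the interface text tells. Its arguments: {"type":"object","properties":{"translation":{"type":"array","items":{"type":"array","items":{"type":"number"}}},"angular":{"type":"array","items":{"type":"array","items":{"type":"number"}}},"claw":{"type":"array","items":{"type":"number"}}},"required":["translation","angular","claw"]}

```bash
mkdir -p pics
cat > h.py <<'E'
import numpy as np, cv2
from bench import sensors, cams
from scipy.spatial.transform import Rotation as R
def K(c): return np.array([[c['fx'],0,c['cx']],[0,c['fy'],c['cy']],[0,0,1.]])
def ext(name,st=None):
    c=cams.get_calibration(name)
    if name!='wrist': return c,np.array(c['extrinsics'])
    T=np.eye(4);T[:3,:3]=R.from_quat(st['eef_rot']).as_matrix();T[:3,3]=st['position']
    return c,T@np.array(c['tool_from_camera'])
def rays(name,px,st=None):
    c,E=ext(name,st)
    u=cv2.undistortPoints(np.array(px,float).reshape(-1,1,2),K(c),np.array(c['distortion'])).reshape(-1,2)
    return E[:3,3],np.c_[u,np.ones(len(u))]@E[:3,:3].T
def plane(name,px,z,st=None):
    o,d=rays(name,px,st); return o+d*((z-o[2])/d[:,2])[:,None]
E
python3 - <<'E'
from h import *
s=sensors.observe();print(s['t'],s['position'],s['eef_rot'],s['gripper_width'])
for n in('top','scene'):
    p,d=cams.camera(n);cv2.imwrite(f'pics/{n}0.png',p[:,:,::-1]);np.save(f'pics/{n}0.npy',d)
    print(n,np.round(ext(n)[1],2).tolist())
E
```

```text
0.0 [ 176.25065609 -625.03208903  255.39268171] [ 9.90578935e-01  1.36939640e-01 -1.24341336e-04 -9.45349772e-04] 1.0002278248568734
top [[0.01, -1.0, 0.09, 393.49], [-1.0, -0.01, 0.0, 77.18], [-0.0, -0.09, -1.0, 922.55], [0.0, 0.0, 0.0, 1.0]]
scene [[0.63, 0.57, -0.53, 818.74], [0.78, -0.45, 0.44, -187.76], [0.02, -0.69, -0.73, 533.71], [0.0, 0.0, 0.0, 1.0]]
```

View pics/top0.png

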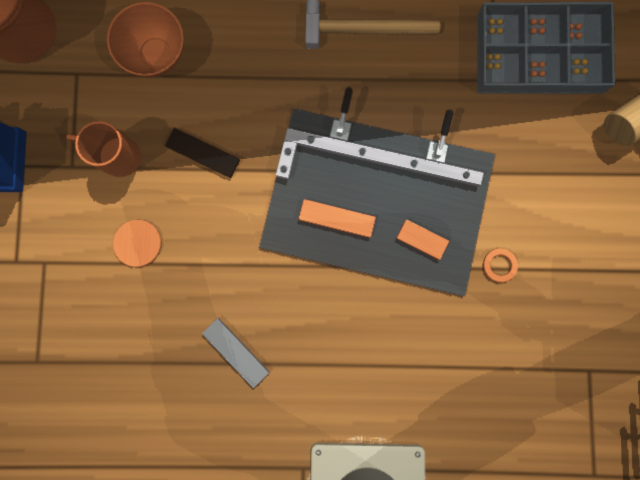

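View pics/scene0.png

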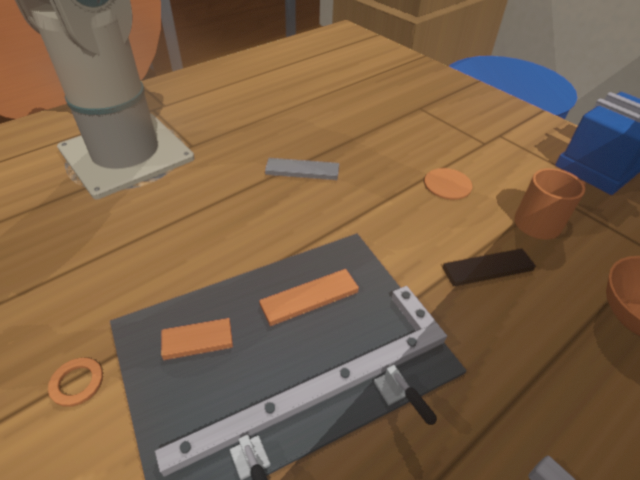

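The top view shows the long bar at (337,218), the short bar at (423,240), the fence running from (297,140) to (482,180), and the stop at (287,160). The scene view has the long bar at (310,297) and the stop/fence corner near (415,335).

```bash
cat > m.py <<'E'
from h import *
def orange(p,roi,vmin=0):
    hsv=cv2.cvtColor(p,cv2.COLOR_BGR2HSV); m=cv2.inRange(hsv,(2,120,max(vmin,60)),(16,255,255))
    r=np.zeros_like(m);x0,y0,x1,y1=roi;r[y0:y1,x0:x1]=m[y0:y1,x0:x1];return cv2.morphologyEx(r,cv2.MORPH_OPEN,np.ones((3,3)))
def blobs(m,amin=400):
    return sorted([c for c in cv2.findContours(m,0,cv2.CHAIN_APPROX_NONE)[0] if cv2.contourArea(c)>amin],key=cv2.contourArea,reverse=True)
def light(p,roi):
    m=cv2.inRange(cv2.cvtColor(p,cv2.COLOR_BGR2HSV),(0,0,125),(180,70,255));r=np.zeros_like(m);x0,y0,x1,y1=roi;r[y0:y1,x0:x1]=m[y0:y1,x0:x1];return r
E
python3 - <<'E'
from m import *
t=cv2.imread('pics/top0.png');s=cv2.imread('pics/scene0.png')
def tri(a,b):
    o1,d1=rays('top',[a]);o2,d2=rays('scene',[b]);d1=d1[0];d2=d2[0]
    k=np.linalg.lstsq(np.c_[d1,-d2],o2-o1,rcond=None)[0];p=o1+k[0]*d1;q=o2+k[1]*d2
    return (p+q)/2,np.linalg.norm(p-q)
for c in blobs(orange(t,(265,180,475,290))):
    b=cv2.boxPoints(cv2.minAreaRect(c));w=plane('top',b,20)
    r=cv2.minAreaRect(w[:,:2].astype(np.float32));print('top',b.round().tolist(),'world',np.round(w[:,:2]).tolist(),np.round(r[0],1),np.round(r[1],1),round(r[2],1))
for vm in(60,):
  for c in blobs(orange(s,(140,255,380,370),vm)): print('scene',cv2.approxPolyDP(c,4,True)[:,0].tolist(),cv2.contourArea(c))
# bar vals
print('hsv scene top/side',cv2.cvtColor(s,cv2.COLOR_BGR2HSV)[[297,317,345],[310,310,195]].tolist())
c=blobs(light(t,(270,125,490,190)),200)
for k in c: print('strip',cv2.approxPolyDP(k,2,True)[:,0].tolist(),cv2.contourArea(k))
c=blobs(light(s,(150,280,450,475)),200)
for k in c: print('stripS',cv2.approxPolyDP(k,3,True)[:,0].tolist())
E
python3 - <<'E'
import cv2,numpy as np
t=cv2.imread('pics/top0.png')[100:300,250:500];s=cv2.imread('pics/scene0.png')[240:480,100:480]
a=cv2.resize(t,None,fx=3,fy=3,interpolation=2)
cv2.imwrite('pics/c1.png',a)
E
```

```text
top [[265.0, 289.0], [265.0, 250.0], [424.0, 250.0], [424.0, 289.0]] world [[381.0, 193.0], [454.0, 195.0], [458.0, -103.0], [385.0, -103.0]] [419.4  45.3] [ 72.8 298.2] 0.8
top [[298.0, 219.0], [303.0, 198.0], [375.0, 216.0], [370.0, 238.0]] world [[512.0, 134.0], [553.0, 125.0], [520.0, -12.0], [480.0, -2.0]] [516.4  61.3] [140.8  41.6] 76.6
top [[396.0, 238.0], [406.0, 219.0], [449.0, 240.0], [439.0, 260.0]] world [[479.0, -51.0], [516.0, -69.0], [477.0, -150.0], [440.0, -131.0]] [ 477.8 -100. ] [90.  41.6] 63.8
scene [[140, 307], [285, 255], [140, 255], [140, 287], [147, 290], [140, 293]] 3920.0
scene [[357, 286], [341, 270], [261, 299], [260, 304], [273, 324], [356, 292]] 2450.0
scene [[229, 320], [162, 330], [163, 358], [230, 347]] 1971.5
hsv scene top/side [[12, 145, 199], [8, 11, 90], [12, 146, 188]]
strip [[276, 175], [288, 177], [295, 145], [299, 142], [479, 184], [483, 174], [444, 164], [447, 148], [444, 143], [445, 136], [441, 137], [436, 154], [440, 156], [432, 156], [435, 143], [431, 141], [426, 160], [317, 136], [312, 143], [305, 139], [285, 141]] 2775.5
stripS [[433, 318], [407, 286], [394, 290], [419, 330], [156, 450], [160, 471], [194, 459], [235, 437], [240, 443], [230, 452], [239, 474], [249, 474], [249, 466], [257, 456], [267, 466], [259, 437], [238, 438], [239, 434], [379, 371], [409, 348], [406, 340], [417, 339]]
```

View pics/c1.png

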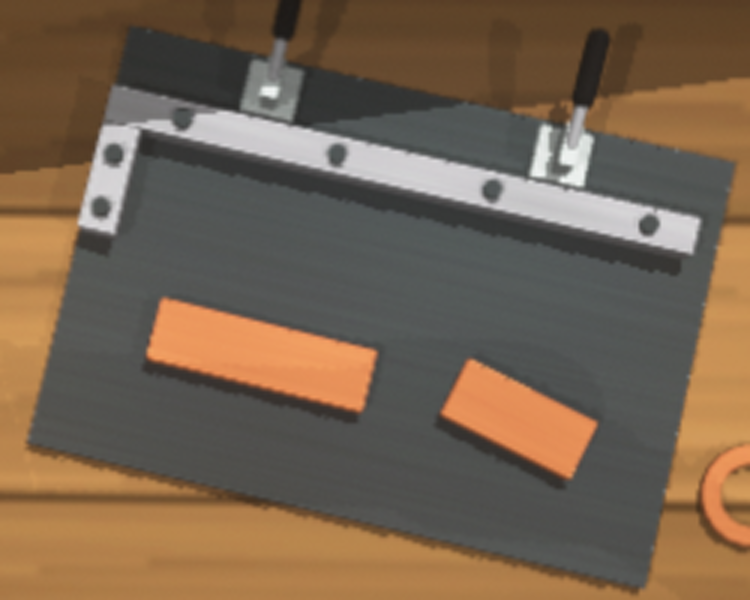

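The crop puts the inner corner at (139,130), i.e. full-picture (296.3,143.3). The fence face's right end is at (481.3,184.7) and the stop's inner near corner at (288,178.3). The long bar is almost parallel to the fence.

Run:
```python
from m import *
def tri(a,b):
    o1,d1=rays('top',[a]);o2,d2=rays('scene',[b]);d1=d1[0];d2=d2[0]
    k=np.linalg.lstsq(np.c_[d1,-d2],o2-o1,rcond=None)[0];p=o1+k[0]*d1;q=o2+k[1]*d2
    return ((p+q)/2).round(1),np.linalg.norm(p-q).round(1)
print('corner',tri((296.3,143.3),(419,330)),'fence R',tri((481.3,184.7),(156,450)))
print('bar nearR', tri((370,238),(261,299)),'bar nearL',tri((298,219),(341,270)))
C,F,S=plane('top',[(296.3,143.3),(481.3,184.7),(288,178.3)],26)
print(C,F,S); u=(C-F)[:2];u/=np.linalg.norm(u);x=np.array([u[1],-u[0]]);print('u',u,'x',x,'yaw fence',np.degrees(np.arctan2(x[1],x[0])), 'stop dir',(S-C)/np.linalg.norm(S-C))
c=np.array([516.4,61.3]);print('bar in corner frame',x@(c-C[:2]),u@(c-C[:2]))
p=c-x*65;print('pre-push',p,'home',C[:2]-20*x-70*u)
st=sensors.observe();Rm=R.from_quat(st['eef_rot']);print('tool shift to p',Rm.inv().apply(np.r_[p,100]-st['position'])/1000, Rm.as_euler('ZYX',True), 'at',Rm.as_matrix().round(3).tolist())
```

```text
corner (array([658.2, 139.3,  20.3]), np.float64(1.8)) fence R (array([ 582.6, -208.1,   24.7]), np.float64(3.3))
bar nearR (array([ 4.804e+02, -4.000e-01,  1.820e+01]), np.float64(4.2)) bar nearL (array([511.8, 131.6,  15.7]), np.float64(6.8))
[657.20216927 139.52938443  26.        ] [ 581.78164658 -209.29223868   26.        ] [589.67435921 153.97342043  26.        ]
u [0.21133181 0.97741438] x [ 0.97741438 -0.21133181] yaw fence -12.200410857632018 stop dir [-0.97788011  0.2091662   0.        ]
bar in corner frame -121.08970778469343 -106.21850181506333
pre-push [452.86806537  75.03656735] home [622.86065532  75.33701401]
tool shift to p [ 0.45621774 -0.5985787   0.15648652] [ 1.57422347e+01  1.88986468e-03 -1.79901908e+02] at [[0.962, 0.271, -0.0], [0.271, -0.962, 0.002], [-0.0, -0.002, -1.0]]
```

Call:
send_rows(
  translation=[
    [0.3,-0.17,0],
    [0.3,-0.17,0],
    [0.3,-0.17,0],
    [0.3,-0.17,0],
    [0.3,-0.17,0],
    [0.3,-0.17,0],
    [0.3,-0.17,0],
    [0.3,-0.17,0],
  ],
  angular=[
    [0,0,0],
    [0,0,0],
    [0,0,0],
    [0,0,0],
    [0,0,0],
    [0,0,0],
    [0,0,0],
    [0,0,0],
  ],
  claw=[1,1,1,1,1,1,1,1],
)

```text
t: 0.77
position: [411.9, -387.0, 256.1]
eef_rot: [0.991, 0.137, -0.0, -0.0]
ft_force: [0.8, -0.0, -0.2]
gripper_width: 1.0
gripper_force: 0.0
```

Call:
send_rows(
  translation=[
    [0.1,-0.28,0.02],
    [0.1,-0.28,0.02],
    [0.1,-0.28,0.02],
    [0.1,-0.28,0.02],
    [0.1,-0.28,0.02],
    [0.1,-0.28,0.02],
    [0.1,-0.28,0.02],
    [0.1,-0.28,0.02],
  ],
  angular=[
    [0,0,4],
    [0,0,8],
    [0,0,12],
    [0,0,16],
    [0,0,20],
    [0,0,24],
    [0,0,28],
    [0,0,28],
  ],
  claw=[1,1,1,1,1,1,1,1],
)

```text
t: 1.43
position: [431.0, -83.8, 235.6]
eef_rot: [0.995, -0.103, -0.001, -0.002]
ft_force: [0.1, 0.1, -0.7]
gripper_width: 1.0
gripper_force: 0.0
```

```bash
cat >> h.py <<'E'
C=np.array([657.2,139.5]);U=np.array([.2113,.9774]);X=np.array([.9774,-.2113])
def where():
    s=sensors.observe();Rm=R.from_quat(s['eef_rot']);d=s['position'][:2]-C
    print('t',round(s['t'],2),'TCP corner-frame',(X@d).round(1),(U@d).round(1),'z',np.round(s['position'][2],1),'yaw',Rm.as_euler('ZYX',True)[0].round(2),'F',np.round(s['ft_force'],1),'q',np.round(s['q'],2))
def to(a,b,z):
    s=sensors.observe();w=np.r_[C+a*X+b*U,z];print('shift',R.from_quat(s['eef_rot']).inv().apply(w-s['position']).round(1))
E
python3 -c "
from h import *
where();to(-186,-106,100)"
```

```text
t 1.43 TCP corner-frame -173.9 -266.1 z 235.6 yaw -11.77 F [ 0.1  0.1 -0.7] q [ 0.03  0.37  0.13  2.1  -0.08  0.68 -1.56]
shift [ -10.5 -159.7  136.2]
```

Call:
send_rows(
  translation=[
    [-0.012,-0.04,0],
    [-0.012,-0.08,0.03],
    [-0.012,-0.12,0.06],
    [-0.012,-0.155,0.08],
    [-0.012,-0.155,0.12],
    [-0.012,-0.155,0.15],
    [-0.012,-0.155,0.16],
    [-0.012,-0.155,0.16],
  ],
  angular=[
    [0,0,0.5],
    [0,0,0.5],
    [0,0,0.5],
    [0,0,0.5],
    [0,0,0.5],
    [0,0,0.5],
    [0,0,0.5],
    [0,0,0.5],
  ],
  claw=[1,1,1,1,1,1,1,1],
)

```text
t: 2.1
position: [450.2, 61.3, 74.0]
eef_rot: [0.994, -0.111, -0.003, 0.001]
ft_force: [-0.4, 0.6, 1.3]
gripper_width: 1.001
gripper_force: 0.0
```

```bash
python3 -c "
from h import *
where()
p,d=cams.camera('wrist');cv2.imwrite('pics/w1.png',p[:,:,::-1])
print(np.round(cams.get_calibration('wrist')['tool_from_camera'],2).tolist())"
```

```text
t 2.1 TCP corner-frame -185.8 -120.2 z 74.0 yaw -12.74 F [-0.4  0.6  1.3] q [-0.24  0.69  0.06  2.19 -0.15  0.27 -1.84]
[[0.0, -0.96, -0.29, 75.28], [1.0, 0.0, 0.0, -0.21], [-0.0, -0.29, 0.96, -119.26], [0.0, 0.0, 0.0, 1.0]]
```

View pics/w1.png

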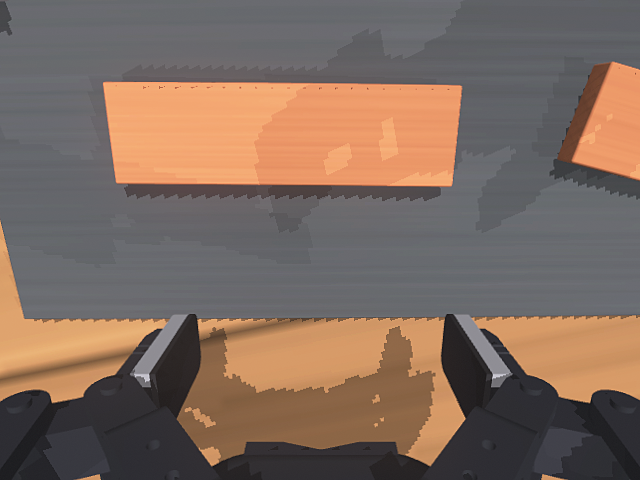

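The wrist view shows the long bar from (105,85) to (460,185), parallel to the finger line and about 37 px left of the tool's centre. Both fingers are clear of it.

Call:
send_rows(
  translation=[
    [0.018,-0.014,0],
    [0.018,-0.014,0.01],
    [0.018,-0.014,0.02],
    [0.018,-0.014,0.03],
    [0.018,-0.014,0.036],
    [0.018,-0.014,0.036],
  ],
  angular=[
    [0,0,-0.5],
    [0,0,-0.5],
    [0,0,-0.5],
    [0,0,-0.5],
    [0,0,-0.5],
    [0,0,-0.5],
  ],
  claw=[1,1,1,1,1,1],
)

```text
t: 2.65
position: [471.6, 70.8, 39.5]
eef_rot: [0.994, -0.107, -0.001, 0.0]
ft_force: [0.2, -0.5, -0.5]
gripper_width: 1.001
gripper_force: 0.0
```

```bash
python3 -c "
from h import *
where()"
```

```text
t 2.65 TCP corner-frame -166.9 -106.3 z 39.5 yaw -12.31 F [ 0.2 -0.5 -0.5] q [-0.25  0.77  0.06  2.14 -0.18  0.23 -1.82]
```

```bash
python3 -c "
from h import *
s=sensors.observe();print(s['q'][5])
p,d=cams.camera('wrist');cv2.imwrite('pics/w2.png',p[:,:,::-1])
T=np.array(cams.get_calibration('wrist')['tool_from_camera']);o,r=rays('wrist',[(u,v) for v in range(300,400,5) for u in range(120,210,5)],s)
c=cams.get_calibration('wrist')
px=np.array([(u,v) for v in range(300,400,4) for u in range(120,210,4)])
n=cv2.undistortPoints(px.astype(float).reshape(-1,1,2),K(c),np.array(c['distortion'])).reshape(-1,2)
z=d[px[:,1],px[:,0]];P=(np.c_[n,np.ones(len(n))]*z[:,None])@T[:3,:3].T+T[:3,3]
k=(z>0)&(abs(P[:,1])<60)&(abs(P[:,0])<13);P=P[k];i=np.argsort(-P[:,2])[:400:12];print(P[i].round(0).tolist())
"
```

```text
0.23354078459892355
[[3.0, -49.0, 31.0], [-8.0, -47.0, 30.0], [-4.0, -45.0, 30.0], [-0.0, -45.0, 30.0], [2.0, -46.0, 29.0], [2.0, -51.0, 29.0], [10.0, -46.0, 6.0], [11.0, -46.0, 4.0], [-2.0, -43.0, 2.0], [-6.0, -43.0, -0.0], [11.0, -45.0, -1.0], [-2.0, -43.0, -3.0], [-8.0, -43.0, -5.0], [7.0, -55.0, -6.0], [11.0, -49.0, -8.0], [-4.0, -42.0, -9.0], [11.0, -43.0, -11.0], [-5.0, -43.0, -12.0], [11.0, -49.0, -13.0], [11.0, -44.0, -15.0], [-2.0, -42.0, -16.0], [7.0, -55.0, -18.0], [7.0, -43.0, -19.0], [7.0, -53.0, -21.0], [9.0, -43.0, -22.0], [11.0, -47.0, -23.0], [12.0, -48.0, -26.0], [11.0, -46.0, -27.0], [8.0, -43.0, -27.0], [12.0, -51.0, -29.0], [13.0, -44.0, -34.0], [13.0, -43.0, -37.0]]
```

Call:
send_rows(
  translation=[
    [0,0,0],
    [0,0,0],
    [0,0,0],
    [0,0,0.002],
    [0,0,0.004],
    [0,0,0.004],
  ],
  angular=[
    [0,-3,0],
    [0,-6,0],
    [0,-8,0],
    [0,-8,0],
    [0,-8,0],
    [0,-8,0],
  ],
  claw=[1,1,1,0.5,0.5,0.5],
)

```text
t: 3.2
position: [472.1, 71.5, 36.1]
eef_rot: [0.992, -0.106, -0.07, -0.007]
ft_force: [-0.4, -0.5, 0.3]
gripper_width: 0.602
gripper_force: 0.0
```

```bash
python3 -c "
from h import *
where()
s=sensors.observe();print(s['gripper_width'],s['q'][5])
p,d=cams.camera('wrist');cv2.imwrite('pics/w3.png',p[:,:,::-1])"
```

```text
t 3.2 TCP corner-frame -166.5 -105.6 z 36.1 yaw -12.25 F [-0.4 -0.5  0.3] q [-0.19  0.81  0.03  2.03 -0.17  0.44 -1.8 ]
0.6022050948284243 0.44061982809159767
```

View pics/w3.png

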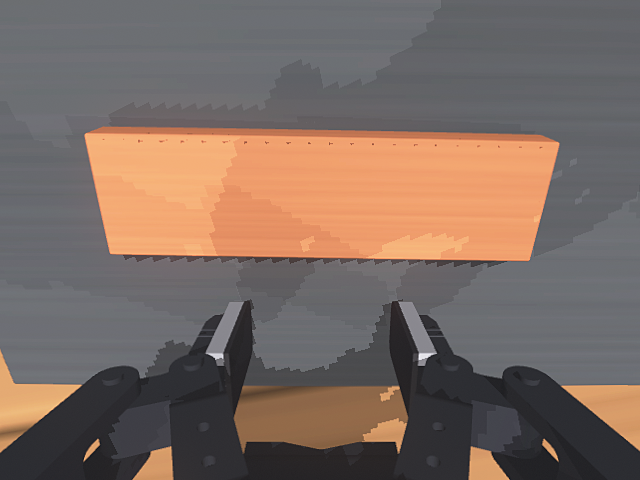

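The wrist view shows the bar spanning (85,130)–(558,260), still aligned with the fingers and centred on them. The fingertips are about 40 px short of its near edge.

Call:
send_rows(
  translation=[
    [0,0,0.001],
    [0,0,0.002],
    [0,0,0.003],
    [0.005,0,0.002],
    [0.01,0,0.002],
    [0.014,0,0.001],
    [0.018,0,0.001],
    [0.022,0,0],
  ],
  angular=[
    [0,0,0],
    [0,0,0],
    [0,0,0],
    [0,0,0],
    [0,0,0],
    [0,0,0],
    [0,0,0],
    [0,0,0],
  ],
  claw=[0.5,0.5,0.5,0.5,0.5,0.5,0.5,0.5],
)

```text
t: 3.92
position: [491.2, 67.4, 33.2]
eef_rot: [0.992, -0.107, -0.073, -0.007]
ft_force: [-6.1, 1.4, 2.2]
gripper_width: 0.495
gripper_force: 2.8
```

Call:
send_rows(
  translation=[
    [0.008,0,-0.001],
    [0.016,0,-0.002],
    [0.024,0,-0.003],
    [0.032,0,-0.0045],
    [0.04,0,-0.0055],
    [0.048,0,-0.0065],
    [0.056,0,-0.008],
    [0.064,0,-0.009],
  ],
  angular=[
    [0,0,0],
    [0,0,0],
    [0,0,0],
    [0,0,0],
    [0,0,0],
    [0,0,0],
    [0,0,0],
    [0,0,0],
  ],
  claw=[0.5,0.5,0.5,0.5,0.5,0.5,0.5,0.5],
)

```text
t: 4.58
position: [554.5, 53.7, 33.0]
eef_rot: [0.992, -0.106, -0.073, -0.007]
ft_force: [-6.3, 1.1, 4.0]
gripper_width: 0.501
gripper_force: 3.6
```

Run:
```python
from m import *
where()
p,d=cams.camera('top');p=p[:,:,::-1].copy();cv2.imwrite('pics/t2.png',p)
p,d=cams.camera('wrist');p=p[:,:,::-1].copy();cv2.imwrite('pics/w4.png',p)
```

```text
t 4.58 TCP corner-frame -82.2 -105.5 z 33.0 yaw -12.23 F [-6.3  1.1  4. ] q [-0.15  0.88  0.05  1.8  -0.15  0.61 -1.77]
```

View pics/w4.png

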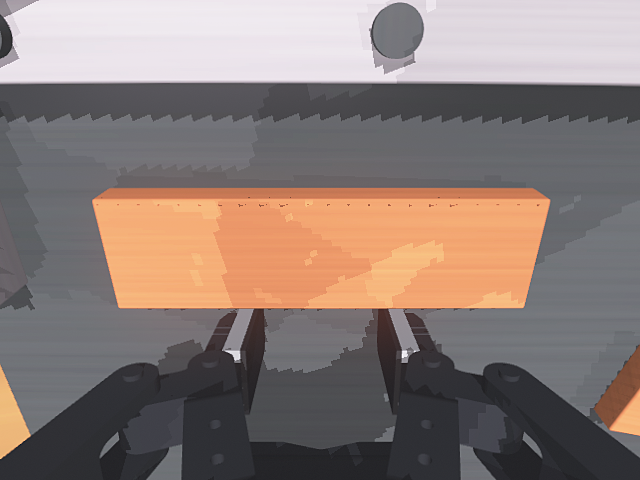

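The bar is square to the fingers and parallel to the fence edge (row 83); its far edge is at row 190. I'll keep pushing.

Call:
send_rows(
  translation=[
    [0.006,0,-0.001],
    [0.012,0,-0.0015],
    [0.018,0,-0.0025],
    [0.023,0,-0.003],
    [0.026,0,-0.0035],
    [0.028,0,-0.004],
    [0.029,0,-0.004],
    [0.03,0,-0.004],
  ],
  angular=[
    [0,0,0],
    [0,0,0],
    [0,0,0],
    [0,0,0],
    [0,0,0],
    [0,0,0],
    [0,0,0],
    [0,0,0],
  ],
  claw=[0.5,0.5,0.5,0.5,0.5,0.5,0.5,0.5],
)

```text
t: 5.35
position: [584.0, 47.4, 32.9]
eef_rot: [0.992, -0.106, -0.073, -0.007]
ft_force: [-7.9, 1.0, 6.4]
gripper_width: 0.5
gripper_force: 4.7
```

Call:
send_rows(
  translation=[
    [0.001,0,0],
    [0.002,0,0],
    [0.003,0,0],
  ],
  angular=[
    [0,0,0],
    [0,0,0],
    [0,0,0],
  ],
  claw=[0.5,0.5,0.5],
)

```text
t: 5.6
position: [584.2, 47.4, 32.8]
eef_rot: [0.991, -0.106, -0.076, -0.008]
ft_force: [-14.4, 2.1, 13.4]
gripper_width: 0.503
gripper_force: 7.7
```

Call:
send_rows(
  translation=[
    [-0.008,0,0.001],
    [-0.02,0,0.002],
    [-0.024,0,-0.025],
    [-0.028,0,-0.055],
    [-0.031,0,-0.08],
    [-0.031,0,-0.08],
    [-0.031,0,-0.08],
  ],
  angular=[
    [0,0,0],
    [0,0,0],
    [0,3,0],
    [0,6,0],
    [0,8,0],
    [0,8,0],
    [0,8,0],
  ],
  claw=[0.5,0.5,0.3,0,0,0,0],
)

```text
t: 6.18
position: [572.4, 50.6, 118.0]
eef_rot: [0.994, -0.107, 0.003, -0.0]
ft_force: [-0.5, 0.1, -0.4]
gripper_width: 0.003
gripper_force: 0.0
```

Run:
```python
from m import *
where();to(-20,-225,90)
s=sensors.observe()
p,d=cams.camera('wrist');p=p[:,:,::-1].copy();cv2.imwrite('pics/w5.png',p)
for c in blobs(orange(p,(0,0,640,480),100),2000):
    b=cv2.boxPoints(cv2.minAreaRect(c));w=plane('wrist',b,20,s)[:,:2]-C;print(b.round().tolist(),np.c_[w@X,w@U].round(1).tolist())
```

```text
t 6.18 TCP corner-frame -64.1 -104.9 z 118.0 yaw -12.24 F [-0.5  0.1 -0.4] q [-0.2   0.71  0.1   1.86 -0.12  0.58 -1.81]
shift [ 44.1 120.2  28. ]
[[-0.0, 0.0], [120.0, 0.0], [120.0, 471.0], [0.0, 471.0]] [[63.4, 46.7], [62.6, -10.6], [-215.4, 28.6], [-217.0, 110.5]]
[[185.0, 142.0], [459.0, 142.0], [459.0, 219.0], [185.0, 219.0]] [[-2.8, -35.5], [-2.8, -175.4], [-43.2, -179.2], [-43.2, -31.7]]
[[511.0, 360.0], [525.0, 293.0], [654.0, 322.0], [639.0, 388.0]] [[-130.4, -219.0], [-86.8, -221.5], [-105.2, -300.7], [-151.3, -302.5]]
```

View pics/w5.png

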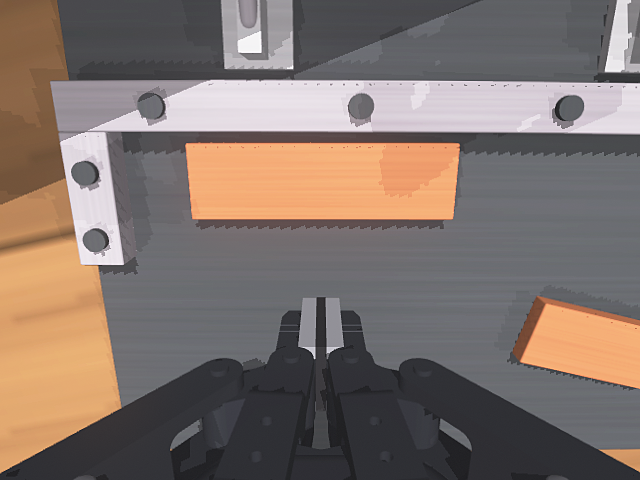

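The wrist view shows the bar from (185,142) to (459,219), along the fence and about 36 mm short of the stop, whose face is near column 122. The short bar is well clear at right.

Call:
send_rows(
  translation=[
    [0.01,0.03,0],
    [0.02,0.06,0],
    [0.035,0.09,0],
    [0.044,0.12,0],
    [0.044,0.122,0.025],
    [0.044,0.122,0.05],
    [0.044,0.122,0.068],
    [0.044,0.122,0.078],
  ],
  angular=[
    [0,0,0],
    [0,0,0],
    [0,0,0],
    [0,0,0],
    [0,0,0],
    [0,0,0],
    [0,0,0],
    [0,0,0],
  ],
  claw=[0,0,0,0,0,0,0,0],
)

```text
t: 6.9
position: [586.1, -78.7, 34.4]
eef_rot: [0.994, -0.107, -0.002, -0.0]
ft_force: [0.5, 0.6, -0.8]
gripper_width: -0.003
gripper_force: 0.0
```

```bash
python3 -c "
from h import *
where();to(-20,-205,37)"
```

```text
t 6.9 TCP corner-frame -23.4 -228.3 z 34.4 yaw -12.32 F [ 0.5  0.6 -0.8] q [ 0.05  0.86  0.06  1.83 -0.1   0.46 -1.61]
shift [  3.3 -23.3  -2.6]
```

Call:
send_rows(
  translation=[
    [0.003,-0.005,-0.003],
    [0.004,-0.013,-0.003],
    [0.004,-0.021,-0.003],
    [0.004,-0.029,-0.003],
    [0.004,-0.036,-0.003],
    [0.004,-0.043,-0.003],
    [0.004,-0.05,-0.003],
    [0.004,-0.056,-0.003],
  ],
  angular=[
    [0,0,0],
    [0,0,0],
    [0,0,0],
    [0,0,0],
    [0,0,0],
    [0,0,0],
    [0,0,0],
    [0,0,0],
  ],
  claw=[0,0,0,0,0,0,0,0],
)

```text
t: 7.57
position: [603.9, -26.3, 41.9]
eef_rot: [0.994, -0.107, 0.0, 0.002]
ft_force: [-0.4, -5.5, 2.6]
gripper_width: 0.002
gripper_force: 3.2
```

Call:
send_rows(
  translation=[
    [0,-0.002,0],
    [0,-0.004,0],
    [0,-0.006,0],
    [0,-0.007,0],
  ],
  angular=[
    [0,0,0],
    [0,0,0],
    [0,0,0],
    [0,0,0],
  ],
  claw=[0,0,0,0],
)

```text
t: 7.9
position: [605.3, -20.3, 41.9]
eef_rot: [0.994, -0.108, 0.0, 0.002]
ft_force: [-1.3, -7.1, 3.2]
gripper_width: -0.0
gripper_force: 3.4
```

```bash
python3 -c "
from h import *
where()"
```

```text
t 7.9 TCP corner-frame -17.0 -167.1 z 41.9 yaw -12.35 F [-1.3 -7.1  3.2] q [-0.06  0.86  0.08  1.79 -0.12  0.5  -1.69]
```

Call:
send_rows(
  translation=[
    [0,0.001,0.002],
    [-0.001,0.001,0.004],
    [-0.002,-0.003,0.004],
    [-0.002,-0.005,0.004],
    [-0.002,-0.007,0.004],
    [-0.002,-0.009,0.004],
    [-0.002,-0.01,0.004],
    [-0.002,-0.01,0.004],
  ],
  angular=[
    [0,0,0],
    [0,0,0],
    [0,0,0],
    [0,0,0],
    [0,0,0],
    [0,0,0],
    [0,0,0],
    [0,0,0],
  ],
  claw=[0,0,0,0,0,0,0,0],
)

```text
t: 8.57
position: [606.0, -11.5, 38.5]
eef_rot: [0.994, -0.108, 0.001, 0.002]
ft_force: [-1.3, -8.6, 10.2]
gripper_width: 0.004
gripper_force: 10.1
```

Call:
send_rows(
  translation=[
    [0,-0.001,0],
    [0,-0.002,0],
    [0,-0.003,0],
  ],
  angular=[
    [0,0,0],
    [0,0,0],
    [0,0,0],
  ],
  claw=[0,0,0],
)

```text
t: 8.82
position: [606.4, -9.2, 38.5]
eef_rot: [0.994, -0.108, 0.001, 0.003]
ft_force: [-2.0, -10.3, 10.1]
gripper_width: 0.001
gripper_force: 10.6
```

Call:
send_rows(
  translation=[
    [0,-0.001,0],
    [0,-0.002,0],
    [0,-0.003,0],
    [0,-0.004,0],
  ],
  angular=[
    [0,0,0],
    [0,0,0],
    [0,0,0],
    [0,0,0],
  ],
  claw=[0,0,0,0],
)

```text
t: 9.15
position: [607.3, -5.3, 38.5]
eef_rot: [0.994, -0.108, 0.001, 0.003]
ft_force: [-2.1, -10.4, 9.8]
gripper_width: -0.003
gripper_force: 10.6
```

Run:
```python
from m import *
where();s=sensors.observe()
p,d=cams.camera('wrist');p=p[:,:,::-1].copy();cv2.imwrite('pics/w6.png',p)
```

```text
t 9.15 TCP corner-frame -18.2 -152.1 z 38.5 yaw -12.43 F [ -2.1 -10.4   9.8] q [-0.09  0.87  0.09  1.79 -0.13  0.49 -1.71]
```

View pics/w6.png

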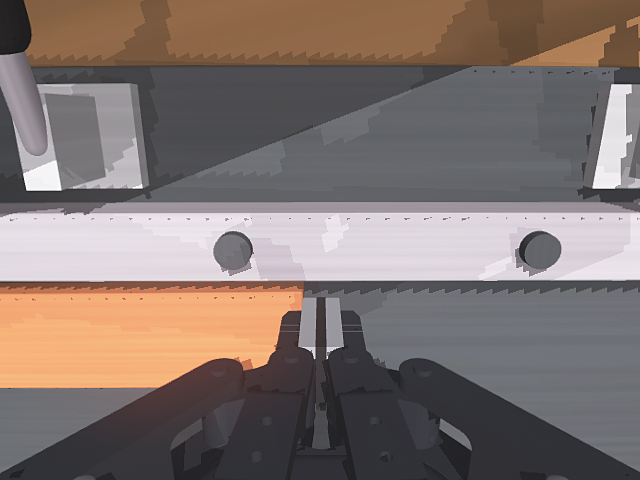

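The bar's end sits against the finger at column 303 and still runs along the fence, so I'll keep pushing until it reaches the stop.

Call:
send_rows(
  translation=[
    [0,-0.001,0],
    [0,-0.002,0],
    [0,-0.003,0],
    [0,-0.004,0],
    [0,-0.005,0],
    [0,-0.006,0],
  ],
  angular=[
    [0,0,0],
    [0,0,0],
    [0,0,0],
    [0,0,0],
    [0,0,0],
    [0,0,0],
  ],
  claw=[0,0,0,0,0,0],
)

```text
t: 9.7
position: [608.5, 0.5, 38.5]
eef_rot: [0.994, -0.108, 0.001, 0.003]
ft_force: [-1.6, -10.2, 9.3]
gripper_width: -0.002
gripper_force: 10.7
```

Call:
send_rows(
  translation=[
    [0,-0.001,0],
    [0,-0.002,0],
    [0,-0.003,0],
  ],
  angular=[
    [0,0,0],
    [0,0,0],
    [0,0,0],
  ],
  claw=[0,0,0],
)

```text
t: 9.95
position: [608.8, 1.8, 38.5]
eef_rot: [0.994, -0.109, 0.001, 0.004]
ft_force: [-2.8, -15.1, 11.1]
gripper_width: -0.0
gripper_force: 12.5
```

Call:
send_rows(
  translation=[
    [0,-0.002,0],
    [0,0,0],
    [0,0.015,0],
    [0,0.025,0],
    [-0.01,0.025,-0.03],
    [-0.04,0,-0.07],
    [-0.06,-0.03,-0.09],
    [-0.06,-0.04,-0.09],
  ],
  angular=[
    [0,0,0],
    [0,0,0],
    [0,0,0],
    [0,0,0],
    [0,0,0],
    [0,0,0],
    [0,0,0],
    [0,0,0],
  ],
  claw=[0,0,0,0,0,0,0,0],
)

```text
t: 10.62
position: [556.9, 63.5, 129.7]
eef_rot: [0.994, -0.106, 0.0, -0.002]
ft_force: [-0.1, 0.4, 0.8]
gripper_width: 0.002
gripper_force: 0.0
```

Call:
send_rows(
  translation=[
    [0,-0.02,0],
    [0,-0.02,0],
    [0,-0.02,0],
  ],
  angular=[
    [0,0,0],
    [0,0,0],
    [0,0,0],
  ],
  claw=[0,0,0],
)

```text
t: 10.87
position: [562.6, 81.8, 127.0]
eef_rot: [0.994, -0.105, -0.0, -0.001]
ft_force: [-0.0, -0.3, -0.0]
gripper_width: -0.004
gripper_force: 0.0
```

Run:
```python
from m import *
where();s=sensors.observe()
p,d=cams.camera('wrist');p=p[:,:,::-1].copy();cv2.imwrite('pics/w7.png',p)
for c in blobs(orange(p,(0,0,640,480),100),2000):
    b=cv2.boxPoints(cv2.minAreaRect(c));w=plane('wrist',b,20,s)[:,:2]-C;print(b.round().tolist(),np.c_[w@X,w@U].round(1).tolist())
```

```text
t 10.87 TCP corner-frame -80.3 -76.4 z 127.0 yaw -12.06 F [-0.  -0.3 -0. ] q [-0.27  0.69  0.12  1.86 -0.14  0.59 -1.85]
[[-0.0, 0.0], [166.0, 0.0], [166.0, 470.0], [0.0, 470.0]] [[48.2, 81.3], [47.4, -0.7], [-241.5, 30.3], [-243.9, 147.9]]
[[173.0, 111.0], [441.0, 111.0], [441.0, 187.0], [173.0, 187.0]] [[-4.5, 0.8], [-4.1, -138.7], [-43.9, -142.1], [-44.4, 4.7]]
[[552.0, 327.0], [568.0, 262.0], [655.0, 283.0], [639.0, 349.0]] [[-129.8, -218.0], [-87.2, -220.4], [-100.8, -275.3], [-145.1, -275.8]]
[[548.0, 420.0], [639.0, 420.0], [639.0, 470.0], [548.0, 470.0]] [[-198.9, -227.4], [-199.6, -289.3], [-242.3, -299.8], [-241.3, -234.9]]
```

View pics/w7.png

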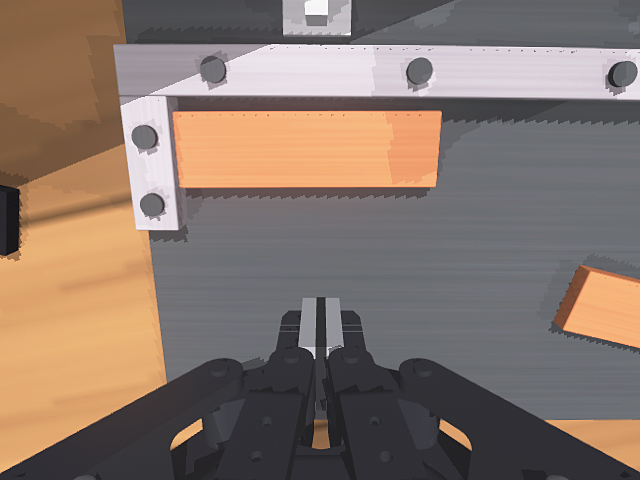

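The bar's end is up against the stop face (column 175), and its far edge (row 111) lies close to the fence edge (row 98). A small gap at the fence is possible, so I'll press it once more.

Call:
send_rows(
  translation=[
    [-0.005,-0.003,0],
    [-0.005,-0.006,0.03],
    [-0.005,-0.006,0.06],
    [-0.005,-0.006,0.08],
    [-0.005,-0.006,0.092],
    [-0.005,-0.006,0.092],
    [0.003,-0.006,0.092],
    [0.011,-0.006,0.092],
  ],
  angular=[
    [0,0,0],
    [0,0,0],
    [0,0,0],
    [0,0,0],
    [0,0,0],
    [0,0,0],
    [0,0,0],
    [0,0,0],
  ],
  claw=[0.5,0.5,0.5,0.5,0.5,0.5,0.5,0.5],
)

```text
t: 11.58
position: [575.9, 82.7, 35.9]
eef_rot: [0.994, -0.107, 0.0, -0.0]
ft_force: [1.2, -0.1, 0.1]
gripper_width: 0.5
gripper_force: 0.0
```

Call:
send_rows(
  translation=[
    [0.004,0,0],
    [0.008,0,0],
    [0.011,0,0],
    [0.013,0,0],
    [0.015,0,0],
    [0.016,0,0],
  ],
  angular=[
    [0,0,0],
    [0,0,0],
    [0,0,0],
    [0,0,0],
    [0,0,0],
    [0,0,0],
  ],
  claw=[0.5,0.5,0.5,0.5,0.5,0.5],
)

```text
t: 12.08
position: [588.2, 80.5, 35.1]
eef_rot: [0.994, -0.106, -0.003, -0.0]
ft_force: [-6.2, 1.4, 5.1]
gripper_width: 0.503
gripper_force: 3.2
```

```bash
python3 -c "
from h import *
where()"
```

```text
t 12.08 TCP corner-frame -54.9 -72.2 z 35.1 yaw -12.19 F [-6.2  1.4  5.1] q [-0.24  0.86  0.09  1.82 -0.15  0.47 -1.83]
```

Call:
send_rows(
  translation=[
    [0.001,0,0],
    [0.002,0,0],
    [0.003,0,0],
    [0.004,0,0],
  ],
  angular=[
    [0,0,0],
    [0,0,0],
    [0,0,0],
    [0,0,0],
  ],
  claw=[0.5,0.5,0.5,0.5],
)

```text
t: 12.42
position: [589.6, 80.4, 34.8]
eef_rot: [0.994, -0.106, -0.005, -0.0]
ft_force: [-7.0, 2.3, 6.1]
gripper_width: 0.496
gripper_force: 3.9
```

Call:
send_rows(
  translation=[
    [-0.01,0,0],
    [-0.025,0,0],
    [-0.03,0,-0.03],
    [-0.03,0,-0.07],
    [-0.03,0,-0.09],
    [-0.03,0,-0.09],
    [-0.03,0,-0.09],
  ],
  angular=[
    [0,0,0],
    [0,0,0],
    [0,0,0],
    [0,0,0],
    [0,0,0],
    [0,0,0],
    [0,0,0],
  ],
  claw=[0.5,0.5,0.5,0.5,0.5,0.5,0.5],
)

```text
t: 13.0
position: [566.2, 85.6, 126.5]
eef_rot: [0.994, -0.107, 0.002, -0.0]
ft_force: [0.9, -0.5, -0.0]
gripper_width: 0.501
gripper_force: 0.0
```

Run:
```python
from m import *
where();s=sensors.observe()
p,d=cams.camera('wrist');p=p[:,:,::-1].copy();cv2.imwrite('pics/w8.png',p)
for c in blobs(orange(p,(170,60,640,300),100),2000):
    b=cv2.boxPoints(cv2.minAreaRect(c));w=plane('wrist',b,20,s)[:,:2]-C;print(b.round().tolist(),np.c_[w@X,w@U].round(1).tolist())
t=cv2.imread('pics/top0.png')
q,_=cams.camera('top');q=q[:,:,::-1].copy()
for im in(t,q):
  for c in blobs(orange(im,(265,130,475,265))):
    r=cv2.minAreaRect(c);print(np.round(plane('top',[r[0]],20)[0,:2],1),np.round(r[1]))
```

```text
t 13.0 TCP corner-frame -77.5 -72.0 z 126.5 yaw -12.25 F [ 0.9 -0.5 -0. ] q [-0.28  0.69  0.12  1.86 -0.14  0.6  -1.85]
[[181.0, 113.0], [449.0, 113.0], [449.0, 189.0], [181.0, 189.0]] [[-2.1, 0.8], [-2.2, -138.7], [-42.1, -142.2], [-42.0, 4.6]]
[516.4  61.1] [74. 22.]
[ 477.8 -100.1] [48. 22.]
[604.7 179.5] [20. 82.]
[441.3 144.9] [14. 53.]
[ 670.7 -171.8] [18. 28.]
[ 476.5 -102.7] [45. 22.]
[ 670.7 -171.8] [18. 28.]
```

View pics/w8.png

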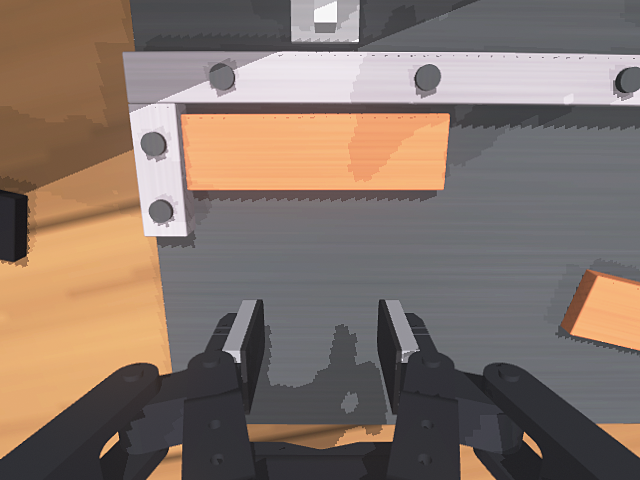

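The bar now sits at about (-22, -69) mm in the corner frame, parallel to the fence with its end on the stop, against a home of (-20, -70). The short bar is where it was, apart from the arm partly hiding it from the top camera.

```bash
python3 -c "
from bench import finish_job
print(finish_job())"
```

```text
the job is handed in; nothing more can be done
None
```

I slid the long bar flat along the bed to the fence and end stop, and handed the job in at about 13 s. The last look put its centre about 2 mm from home, and the short bar was left untouched; no verdict came back.

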